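Clamp a test disc in the infrared spectrometer's sample press

ROBOT

A 6-joint arm with a two-finger parallel gripper is mounted at the origin on the work surface. World frame = base frame: x ahead of the robot, y to its left, z up, the work surface at z = 0. Lengths are in mm, angles in rad, forces in N, time in s.
With the tool pointing down it reaches from about 325 to 850 mm from the base axis. Payload 4.4 kg.
Tool frame: the origin (TCP) lies between the finger pads; the fingertips stand 25 mm ahead of it and the grasp point (between the pads) lies 6 mm ahead of it (arm.nose_length is the distance from the TCP to the fingertips, in mm); z points along the fingers, y is the direction in which the jaws open and shut (so a half turn about z gives the same grasp; the last joint's range is limited). The gripper opens to 94 mm and grips with 3 to 60 N. Pads are 16 mm wide; open, the fingers measure 119 mm over their backs; the gripper's body (75 mm by 177 mm) begins 78 mm behind the grasp point.
Start: joints at [-1.462, 0.207, 1.542, -0, 1.393, -0.15], TCP at [147.697, -555.709, 230.447] pointing down, gripper open.
Joint ranges: [-2.73, 2.73], [-0.86, 2.22], [0.23, 2.46], [-1.11, 4.25], [0.08, 2.63], [-2.82, 2.82]. Speed limits (rad/s): [2.79, 2.79, 3.14, 3.14, 3.14, 3.14].

INTERFACE

Orientations are given as a rotation vector (axis times angle).
In Python, from plant import arm gives the robot as it stands. The module is installed in compiled form; this text tells all that it offers.
- The arm moves only by the shell command python3 -m handwheel 'ROWS' [FORCE]. ROWS is text: rows parted by semicolons, each of 7 numbers parted by spaces: the finger opening in mm, from 0 to 94, then the shift along the world's x, y, z in mm, then the turn, a rotation vector about the world's x, y, z in degrees. In form: gripper dx dy dz ax ay az; .... A call has 1 to 5 rows; each row is the pose to reach, as a shift and turn from the pose commanded when the call began; what a row does not reach only later rows make up. A row lasts 1/8 s, in which the tool goes at most 62.5 mm and 10.7 degrees, less where a joint would pass 70% of its speed; a pose out of reach is approached as far as the arm can. A call with a gripper value outside its range is refused whole. The fingers move at their own pace and stop on an object; FORCE is the grip in N (left out, the last holds). Time passes only in rows, so rows that repeat a pose let the fingers close. It gives the time, the measured TCP pose, the force and the opening at its end, in the units of the state.
- arm.get_state(): the state, without advancing time (a new reading comes with each control period).
- arm.capture(name): name is "scene" or "top" or "wrist"; returns a dict with "img" (480x640x3 uint8, blue, green, red), "depth" (480x640 float32, mm along the optical axis (not along the pixel's ray), 0 where there is no reading), "camera_matrix" (3x3 intrinsics, pixels), "position" and "attitude" of the camera in the world. Camera axes: x right, y down, z forward; pixel columns grow to the right and rows downward; lengths in mm; the calibration is good to about 2 mm. A picture is of the moment at which its call begins.
- arm.sign_off(): hands the job in, once; it reports no verdict.
The state is a dict: "time_s": time; "joint_positions": joint angles; "qvel": joint speeds; "joint_torque": joint torques, N m; "tcp_pos": TCP position; "tcp_rot": TCP orientation; "ft_force": force on the tool from outside, world axes, zero at the start; "torque": the same for the moment, N m; "finger_gap": finger opening in mm.
Only numpy, scipy, OpenCV 4.12 (cv2) and the standard library are available. Lean on these libraries where they do the work, as an engineer would, in place of code of your own. Each camera call takes 0.05 s, during which the arm holds its last target.

TASK

The test disc already lies on the sample plate of the infrared spectrometer. Swing the press arm gently over it until the arm stands against its stop, then turn the press knob clockwise until its slip clutch clicks, so that the press bears on the disc with its set force. Stop at the first click or two (never a third, it wears the clutch), let go, and leave the disc and everything around it where they are.

Things in the scene. Friction and masses are not known exactly. Their poses are not given: they have to be found in the camera images.
- spectrometer: Compact bench infrared spectrometer, white and grey case 300 (its x) x 240 (its y) x 108 mm high, fixed to the bench; behind (its +x) a 32 mm higher white hood. Origin under the centre of the case, z up, its front looks along its -x, towards the robot.
- sample_plate (a point): Centre of the top face of the round steel sample plate (84 mm across) on the front half of the deck, 114 mm above the bench. The measuring crystal lies here, under the disc. Axes as the spectrometer's.
- pivot (a point): Point on the upright axis of the steel post behind the sample plate about which the press arm swings, level with the middle of the knob (204 mm above the bench). The knob's axis is 110 mm from it. At the stop the arm points from here along the spectrometer's -x and the knob stands right above sample_plate. The press screw holds by its own friction when let go.
- press_arm: The press arm: aluminium hub on the post, 24 mm wide bar, and at its end an upright steel head (32 mm across, 146 to 180 mm above the bench) with the press screw, knob above and flat 12 mm tip below. Origin on the post's axis, 149 mm above the bench; its -x axis runs to the knob. At first the tip hangs 3 to 8.5 mm above the disc, how far is not known; one clockwise turn lowers it 16 mm.
- swing (a joint): Swing of the press arm in rad: 0 = against its stop, over the disc; up to 1.4 = swung out, counterclockwise seen from above (knob towards the spectrometer's -y). Starts at 0.6 to 1.25. The stiff pivot yields to 3 to 4 N at the knob and stays where it is left. Turning the knob clockwise also pushes the arm to its stop.
- knob_grip (a point): Middle of the black ribbed round knob on the press head, on its upright axis, 204 mm above the bench. Cylinder 36 mm across, 30 mm high (188 to 218 mm above the bench); it stays at this height and can be gripped from above at any angle, with 30 to 60 N on each side, and turned without limit. Clockwise from above screws the tip down, which takes about 0.33 N m while it moves.
- sample: Grey painted steel test disc, 32 mm across, 6 mm thick, 30 to 50 g, lying loose on the sample plate within 5 mm of its centre. Origin at the centre of its underside.
- dish: Bystander: clear round dish, 56 mm across, 13 mm high, with two spare discs, on the spectrometer's deck, front left. Origin under its centre.
- tweezers: Bystander: steel tweezers 115 mm long, 8 mm high, lying on the deck to the right of the sample plate. Origin under the middle.
- beaker_large: Bystander: empty glass beaker, 72 mm across, 95 mm high, right of the spectrometer. Origin under its centre.
- beaker_small: Bystander: empty glass beaker, 54 mm across, 70 mm high, right of the spectrometer. Origin under its centre.
- flask: Bystander: stoppered conical glass flask, 80 mm across, 146 mm high, right. Origin under its centre.
- amber_bottle: Bystander: amber glass jar with black lid, 68 mm across, 150 mm high, front right. Origin under its centre.
- pet_bottle: Bystander: clear plastic bottle with blue cap, 64 mm across, 190 mm high, left of the spectrometer. Origin under its centre.
- tube_rack: Bystander: wooden rack with five test tubes, 75 x 240 x 136 mm high, left of the spectrometer. Origin under its centre.
- knob: The knob with its clutch. With the tip on the disc, 0.2 to 1.2 rad more raises the torque to about 0.45 N m; then the clutch slips: the click. The knob springs ahead by itself (some 0.2 N m clockwise on the hand, even held still), then resists again: a click each 30 degrees. Held still, it resists with under 0.25 N m before. Origin at the centre of its underside, 188 mm above the bench.

How it is judged (in metres and radians):
On the way, in this order (a step that is already met when the one before it is completed fails the run):
1. the arm stands against its stop over the disc (value of joint swing below 0.03 rad), for 0.2 s.
2. the clutch has clicked with the press bearing on the disc (value of joint swing below 0.03 rad and contact force between press_arm and sample above 25 N and horizontal distance between knob_c1 and spindle_c1 above 0.0033 m), for 0.2 s.
At the end, for the whole second after the job is handed in: The arm is within 0.03 rad of its stop, the press bears on the disc with over 25 N, the clutch has clicked once or twice (the knob has slipped 15 to 72 degrees on its screw), the disc lies within 8 mm of the plate's centre and no bystander has moved over 20 mm (all of step 2 and not (horizontal distance between knob_c1 and spindle_c1 above 0.0148 m) and horizontal distance between sample and sample_plate below 0.008 m); the robot touches nothing.
It fails at once if the clutch is driven into a third click (horizontal distance between knob_c1 and spindle_c1 above 0.0148 m).
It fails at once if the disc is knocked off its place (moved over 6 mm) (distance of sample from where it was at the start of the episode above 0.006 m).
It fails at once if a bystander is moved over 20 mm or tipped over (distance of any of dish, tweezers, beaker_large, beaker_small, flask, amber_bottle, pet_bottle, tube_rack from where it was at the start of the episode above 0.02 m or angle between any of beaker_large, beaker_small, flask, amber_bottle, pet_bottle, tube_rack's own z axis and vertical above 0.5 rad).
It fails at once if the press is squeezed and pushed with over 150 N in all (contact force between the fingers and press_arm above 150 N).
It fails at once if the arm is slammed into its stop (faster than 1.5 rad/s in the last 0.1 rad) (value of joint swing below 0.1 rad and velocity of joint swing below -1.5 rad/s).
It also fails if it takes over 72 s, if anything falls off the work surface, if the arm or the gripper's body presses on something with over 40 N, if the wrist force passes 120 N, or if a joint passes its speed limit or range.

## Working session

There is one attempt and no reset: what is moved stays moved. The work goes in short steps, Python scripts to look and compute and a shell command to move; the robot and the scene stay as the last step left them, time stands still between calls to the robot, and variables do not carry over. Pictures are saved under pics/ and viewed, and the job is handed in when it is done.

```bash
mkdir -p pics
cat > h.py <<'E'
import numpy as np, cv2
from plant import arm
from scipy.spatial.transform import Rotation as R
def cap(n,fn):
    c=arm.capture(n); cv2.imwrite('pics/'+fn,c['img']); np.savez('/tmp/'+fn+'.npz',**{k:np.array(v) for k,v in c.items()}); return c
def world(c):
    K=np.array(c['camera_matrix']);d=np.array(c['depth']);a=np.array(c['attitude'],float)
    Rm=a if a.shape==(3,3) else R.from_rotvec(a).as_matrix()
    v,u=np.indices(d.shape)
    P=np.stack([(u-K[0,2])/K[0,0]*d,(v-K[1,2])/K[1,1]*d,d],-1)
    return P@Rm.T+np.array(c['position'])
E
python3 - <<'E'
from h import *
for n in('scene','top'):
    c=cap(n,n+'1.png'); print(n,c['position'],c['attitude'])
print(arm.get_state())
E
```

```text
scene [1171.90112536  475.15471269 1219.73915081] [-1.18840448 -2.46366021  0.82492643]
top [ 380.22141535  -30.04679407 1116.38171084] [-2.16860439  2.1462249  -0.13076812]
{'time_s': 0.1, 'joint_positions': array([-1.46151580e+00,  2.07331537e-01,  1.54279057e+00,  3.08617432e-05,
        1.39351324e+00, -1.50480157e-01]), 'qvel': array([ 0.00107934, -0.00120795, -0.00410931, -0.00043119,  0.00010212,
       -0.00103239]), 'joint_torque': array([ 1.18413577e-04, -3.71861637e+01, -2.82293898e+01,  7.00741285e-02,
        3.10420990e-02, -4.43547697e-05]), 'tcp_pos': array([ 147.62343909, -555.02905297,  229.41845744]), 'tcp_rot': array([-3.11310894e+00, -4.06611974e-01, -1.13718210e-04]), 'ft_force': array([ 0.69946195, -0.34408743,  0.44403186]), 'torque': array([-5.42609362e-05, -3.87316092e-02,  2.54035282e-02]), 'finger_gap': 93.99932234670773}
```

View pics/scene1.png

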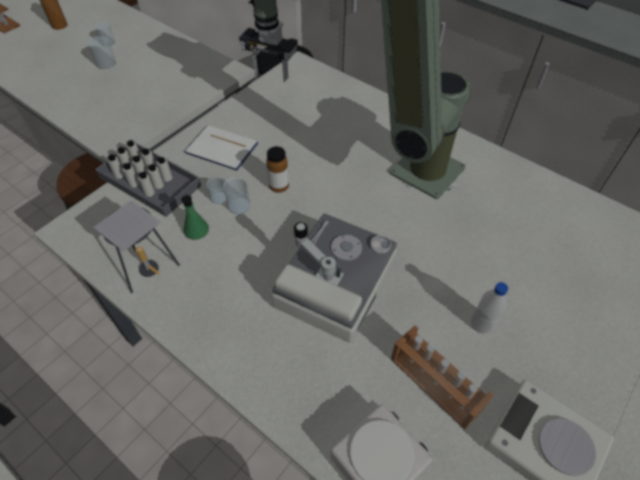

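View pics/top1.png

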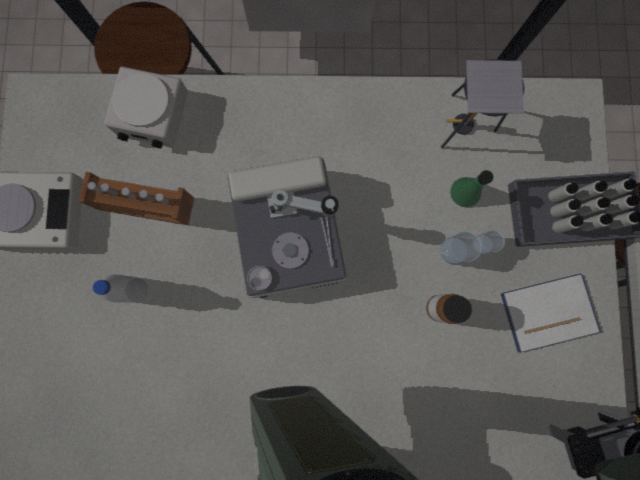

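The top view shows the knob at about (330,205), the hub at (281,200), the plate and disc at (291,250), the dish at (259,279) and the tweezers at (330,240). Next I'll measure these in world coordinates.

Run:
```python
from h import *
for n in('top1','scene1'):
    c=dict(np.load('/tmp/%s.png.npz'%n)); W=world(c)
    for nm,lo,hi in(('knob',214,222),('plate',112,117),('disc',118,123),('deck',106,110),('hood',138,142),('hub/arm',175,187),('mid',222,250)):
        m=(W[...,2]>lo)&(W[...,2]<hi)&(W[...,0]>350)&(W[...,0]<800)&(W[...,1]>-150)&(W[...,1]<220)
        k,l,s,ce=cv2.connectedComponentsWithStats(m.astype(np.uint8))
        for i in range(1,k):
            if s[i,4]>25:
                p=W[l==i]; print(n,nm,s[i,4],ce[i].round(),p.mean(0).round(1),p.min(0).round(),p.max(0).round(), [np.round(q,1) for q in cv2.minAreaRect(p[:,:2].astype(np.float32))])
c=dict(np.load('/tmp/top1.png.npz'));cv2.imwrite('pics/topcrop.png',cv2.resize(c['img'][140:310,215:365],None,fx=3.5,fy=3.5,interpolation=cv2.INTER_CUBIC))
```

```text
top1 knob 220 [330. 204.] [583.7 -61.6 218.4] [566. -79. 214.] [602. -46. 222.] [array([584.4, -61.5]), array([34.7, 34.9]), np.float64(65.3)]
top1 plate 92 [284. 213.] [584.2  40.4 115.3] [572.  10. 112.] [598.  71. 117.] [array([586.5,  42.1]), array([19., 61.]), np.float64(9.5)]
top1 plate 109 [327. 239.] [524.3 -59.6 114.7] [480. -71. 112.] [576. -45. 117.] [array([528.3, -59.8]), array([97.9, 11.8]), np.float64(15.2)]
top1 plate 28 [328. 224.] [557.8 -60.7 114.6] [540. -64. 112.] [575. -57. 117.] [array([557.8, -60.7]), array([35.5,  4.6]), np.float64(7.3)]
top1 plate 724 [290. 250.] [498.1  24.1 114.6] [456. -16. 112.] [542.  67. 117.] [array([498.7,  24.7]), array([83.7, 82.8]), np.float64(20.8)]
top1 plate 177 [260. 277.] [434.   93.1 114.3] [410.  70. 112.] [458. 118. 117.] [array([435. ,  93.7]), array([37.9, 47.4]), np.float64(39.3)]
top1 disc 139 [289. 250.] [497.9  26.7 120.6] [481.  11. 118.] [516.  43. 123.] [array([497.9,  27.9]), array([31.3, 33.9]), np.float64(19.1)]
top1 deck 243 [314. 192.] [635.1 -29.1 108.3] [617. -64. 106.] [663.  18. 110.] [array([631.9, -26.7
[... 2535 characters left out ...]
683.8 120.6 107.8] [678. 107. 106.] [690. 133. 110.] [array([684.1, 119.7]), array([ 9.9, 26.8]), np.float64(7.0)]
scene1 deck 40 [347. 321.] [672.  159.6 108.1] [656. 138. 106.] [681. 173. 110.] [array([672.7, 158.7]), array([16.4, 39.9]), np.float64(33.1)]
scene1 hood 1047 [318. 290.] [663.6  58.1 140.3] [613. -53. 138.] [713. 165. 142.] [array([662.6,  56.2]), array([ 67.1, 214.8]), np.float64(11.1)]
scene1 hub/arm 51 [303. 240.] [588.2 -49.6 179.4] [575. -71. 175.] [599. -29. 186.] [array([588.2, -50.2]), array([18.1, 42.6]), np.float64(34.5)]
scene1 hub/arm 155 [327. 262.] [606.5  43.7 181.6] [588.  13. 175.] [625.  62. 187.] [array([607.1,  38.3]), array([35.9, 48.1]), np.float64(4.9)]
```

View pics/topcrop.png

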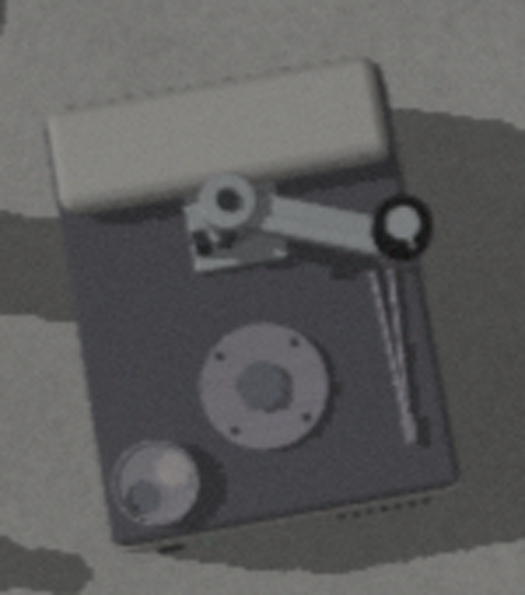

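```bash
python3 -m handwheel '94 10 10 40 0 0 10; 94 35 35 70 0 0 20; 94 60 65 70 0 0 30; 94 85 95 70 0 0 40; 94 109 123 70 0 0 50' 50
python3 -m handwheel '94 22 25 0 0 0 10; 94 44 50 0 0 0 20; 94 66 75 0 0 0 30; 94 88 100 0 0 0 40; 94 109 123 0 0 0 50'
python3 -m handwheel '94 22 25 0 0 0 10; 94 44 50 0 0 0 20; 94 66 75 0 0 0 30; 94 88 100 0 0 0 40; 94 109 123 0 0 0 50'
python3 -m handwheel '94 22 25 0 0 0 10; 94 44 50 0 0 0 20; 94 66 75 0 0 0 30; 94 88 100 0 0 0 40; 94 109 123 0 0 0 50'
python3 -c "
from h import *
s=arm.get_state();print(s)
c=dict(np.load('/tmp/top1.png.npz'));W=world(c)
for p in ((606,45),(584,-62)):
  m=np.hypot(W[...,0]-p[0],W[...,1]-p[1])<25;print(np.percentile(W[m][:,2],[50,90,99,100]))"
```

```text
time_s: 0.72
tcp_pos: [257.3, -431.4, 300.0]
tcp_rot: [-2.646, -1.692, -0.0]
ft_force: [0.5, 0.3, 0.7]
finger_gap: 94.0
time_s: 1.35
tcp_pos: [366.1, -308.5, 300.0]
tcp_rot: [-1.682, -2.652, -0.001]
ft_force: [0.0, -0.1, -0.4]
finger_gap: 94.1
time_s: 1.98
tcp_pos: [475.1, -185.5, 299.9]
tcp_rot: [-0.404, -3.115, -0.001]
ft_force: [-0.1, -0.4, -0.3]
finger_gap: 94.0
time_s: 2.6
tcp_pos: [584.1, -62.6, 299.7]
tcp_rot: [0.95, -2.993, -0.001]
ft_force: [0.3, 0.0, 0.2]
finger_gap: 93.7
{'time_s': 2.6, 'joint_positions': array([-2.54095927e-01,  1.89592137e-01,  1.41912861e+00, -3.22173022e-05,
        1.53406167e+00, -2.43977954e+00]), 'qvel': array([ 0.38539736,  0.31115827, -0.35965523, -0.00360718,  0.04644562,
       -0.99731864]), 'joint_torque': array([-9.40502509e-01, -3.88274717e+01, -2.83627939e+01,  1.39147996e-03,
        4.64800175e-02,  8.39549415e-01]), 'tcp_pos': array([584.05331003, -62.63510787, 299.73732737]), 'tcp_rot': array([ 9.50410440e-01, -2.99330742e+00, -9.52037047e-04]), 'ft_force': array([0.34698872, 0.00750958, 0.19902845]), 'torque': array([ 0.07960106, -0.14197731,  0.01299234]), 'finger_gap': 93.72163513947103}
[178.61201145 183.92573476 186.98707095 188.55238211]
[206.06974971 220.00184031 222.20445678 223.24443446]
```

```bash
python3 -m handwheel '94 0 0 -30 0 0 0; 94 0 0 -60 0 0 0; 94 0 0 -88 0 0 0; 94 0 0 -88 0 0 0'
python3 - <<'E'
from h import *
cap('wrist','w1.png');cap('scene','s2.png')
s=arm.get_state();print(s['tcp_pos'],s['ft_force'],s['torque'])
E
```

```text
time_s: 3.1
tcp_pos: [581.3, -63.1, 209.0]
tcp_rot: [0.94, -2.991, -0.006]
ft_force: [0.1, 0.7, -0.4]
finger_gap: 93.8
[583.84623657 -63.75370252 212.800192  ] [ 1.10279758 -0.37947276  0.33697108] [ 0.13320713 -0.07028687 -0.06527964]
```

View pics/w1.png

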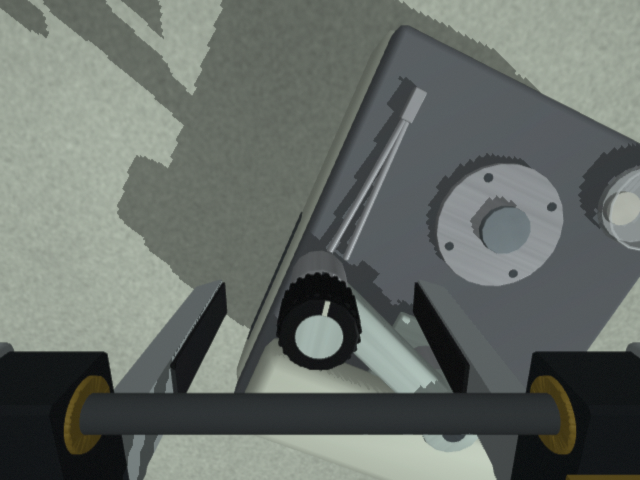

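The wrist view shows the knob at (320,335), centred between the fingers at (200,340) and (440,340). I'll close on it now.

```bash
python3 -m handwheel '60 0 0 0 0 0 0; 32 0 0 0 0 0 0; 32 0 0 0 0 0 0; 32 0 0 0 0 0 0; 32 0 0 0 0 0 0' 45
python3 - <<'E'
from h import *
s=arm.get_state();print(s['tcp_pos'],s['ft_force'],s['torque'],s['finger_gap'])
p=np.array([606,45.]);k=np.array([584,-62.3]);v=s['tcp_pos'][:2]-p;print(np.hypot(*v),np.degrees(np.arctan2(v[1],v[0]))%360)
E
```

```text
time_s: 3.82
tcp_pos: [583.7, -63.7, 212.5]
tcp_rot: [-0.942, 2.997, -0.0]
ft_force: [-0.5, -0.5, -0.2]
finger_gap: 47.4
[583.68972086 -63.69269575 212.50700653] [-0.49556642 -0.54170588 -0.22337664] [ 0.08616111 -0.0864925  -0.06250168] 47.35099563472791
110.95877912285404 258.4005700973501
```

```bash
python3 -m handwheel '32 0 0 0 0 0 0; 32 0 0 0 0 0 0; 32 0 0 0 0 0 0; 32 0 0 0 0 0 0' 45
python3 - <<'E'
from h import *
s=arm.get_state();print(s['tcp_pos'],s['ft_force'],s['torque'],s['finger_gap'])
p=np.array([606,45.]);
c=np.array([583.9,-63.0]); 
for a in np.arange(258.4,186,-5):
    t=np.radians(a);q=p+110*np.array([np.cos(t),np.sin(t)]);print(round(a-258.4),(q-(p+110*np.array([np.cos(np.radians(258.4)),np.sin(np.radians(258.4))]))).round(1))
E
```

```text
time_s: 4.32
tcp_pos: [583.3, -62.8, 212.4]
tcp_rot: [0.942, -2.997, -0.003]
ft_force: [-1.2, 5.7, 2.9]
finger_gap: 35.5
[583.31935744 -62.80737497 212.35343444] [-1.1589456   5.73417776  2.92144589] [ 1.03794885  0.28982854 -0.02213958] 35.497936600168785
0 [0. 0.]
-5 [-9.3  2.3]
-10 [-18.4   5.5]
-15 [-27.1   9.4]
-20 [-35.5  14.1]
-25 [-43.5  19.4]
-30 [-50.9  25.5]
-35 [-57.8  32.2]
-40 [-64.1  39.4]
-45 [-69.7  47.2]
-50 [-74.6  55.4]
-55 [-78.8  64.1]
-60 [-82.3  73. ]
-65 [-84.9  82.3]
-70 [-86.7  91.7]
```

```bash
python3 -m handwheel '32 -4.6 1.1 0 0 0 -2.5; 32 -9.3 2.3 0 0 0 -5; 32 -13.9 3.9 0 0 0 -7.5; 32 -18.4 5.5 0 0 0 -10'
python3 - <<'E'
from h import *
s=arm.get_state();print(s['tcp_pos'],s['ft_force'],s['torque'],s['finger_gap'])
p=np.array([606,45.]);v=s['tcp_pos'][:2]-p;print(np.hypot(*v),np.degrees(np.arctan2(v[1],v[0]))%360)
E
```

```text
time_s: 4.82
tcp_pos: [566.8, -58.1, 212.4]
tcp_rot: [-0.675, 3.064, -0.002]
ft_force: [3.7, 2.7, -2.2]
finger_gap: 35.4
[566.80414853 -58.0696143  212.42120257] [ 3.66674939  2.69775927 -2.20664858] [ 0.74430221 -0.74124884  0.19717885] 35.41415579437654
110.27084911550226 249.17893020261
```

```bash
python3 -m handwheel '32 -8.7 3.9 0 0 0 -5; 32 -17.1 8.6 0 0 0 -10; 32 -25.1 13.9 0 0 0 -15; 32 -32.5 20 0 0 0 -20' 
python3 -m handwheel '32 -6.9 6.7 0 0 0 -5; 32 -13.2 13.9 0 0 0 -10; 32 -18.8 21.7 0 0 0 -15; 32 -23.7 29.9 0 0 0 -20'
python3 - <<'E'
from h import *
s=arm.get_state();print(s['tcp_pos'],s['ft_force'],s['torque'],s['finger_gap'])
p=np.array([606,45.]);v=s['tcp_pos'][:2]-p;print(np.hypot(*v),np.degrees(np.arctan2(v[1],v[0]))%360)
E
```

```text
time_s: 5.32
tcp_pos: [534.3, -39.1, 212.4]
tcp_rot: [-0.13, 3.135, -0.004]
ft_force: [3.7, 0.2, -2.7]
finger_gap: 35.7
time_s: 5.82
tcp_pos: [509.9, -10.1, 212.4]
tcp_rot: [0.417, 3.111, -0.006]
ft_force: [1.4, -2.4, -2.6]
finger_gap: 35.4
[509.91491463 -10.0543364  212.37308796] [ 1.44880793 -2.39681013 -2.58202691] [-0.27478664 -0.36964569  0.18740965] 35.35384682869728
110.73989158145903 209.81162355175087
```

```bash
python3 -m handwheel '32 -2.6 5.1 0 0 0 -3; 32 -5 10.4 0 0 0 -6; 32 -7.2 15.9 0 0 0 -9; 32 -9 21.3 0 0 0 -12; 32 -10.3 26.9 0 0 0 -15' 
python3 -m handwheel '32 -0.4 1.9 0 0 0 -1; 32 -0.7 3.8 0 0 0 -2; 32 -1 4.8 0 0 0 -2.5; 32 -1 4.8 0 0 0 -2.5'
python3 - <<'E'
from h import *
s=arm.get_state();print(s['tcp_pos'],s['ft_force'],s['torque'],s['finger_gap'])
p=np.array([606,45.]);v=s['tcp_pos'][:2]-p;print(np.hypot(*v),np.degrees(np.arctan2(v[1],v[0]))%360)
E
```

```text
time_s: 6.45
tcp_pos: [498.8, 16.6, 212.4]
tcp_rot: [0.818, 3.032, -0.007]
ft_force: [-2.4, -2.4, 1.4]
finger_gap: 35.3
time_s: 6.95
tcp_pos: [497.4, 22.2, 212.4]
tcp_rot: [-0.882, -3.015, 0.004]
ft_force: [-3.7, -4.2, 1.2]
finger_gap: 35.4
[497.44782746  22.18604953 212.36826347] [-3.73586261 -4.19180003  1.15757668] [-0.74637677  0.44642683 -0.02452749] 35.39962305679202
110.92362462273167 191.8688753431107
```

```bash
python3 -m handwheel '32 0 1 0 0 0 0; 32 0 1 0 0 0 0';python3 -m handwheel '32 0 1 0 0 0 0; 32 0 1 0 0 0 0';python3 -m handwheel '32 0 1 0 0 0 0; 32 0 1 0 0 0 0'; python3 -c "
from h import *
s=arm.get_state();print(s['joint_positions'],s['torque'])"
```

```text
time_s: 7.2
tcp_pos: [497.3, 23.2, 212.4]
tcp_rot: [-0.882, -3.014, 0.004]
ft_force: [-3.7, -4.4, 1.0]
finger_gap: 35.4
time_s: 7.45
tcp_pos: [497.1, 24.1, 212.4]
tcp_rot: [-0.882, -3.014, 0.005]
ft_force: [-3.6, -4.5, 1.5]
finger_gap: 35.3
time_s: 7.7
tcp_pos: [496.9, 24.9, 212.4]
tcp_rot: [-0.882, -3.014, 0.005]
ft_force: [-4.8, -5.5, 1.8]
finger_gap: 35.5
[-0.12193746  0.05902571  1.74650455 -0.00322618  1.33804902 -1.1223768 ] [-0.91144137  0.69943055 -0.15914003]
```

```bash
for i in 1; do python3 -m handwheel '32 0 1 0 0 0 0; 32 0 1 0 0 0 0';done; python3 -m handwheel '32 0 1 0 0 0 0; 32 0 1 0 0 0 0'; python3 -c "
from h import *
s=arm.get_state();print(s['joint_positions'][5],s['torque']);cap('top','t2.png')
c=dict(np.load('/tmp/t2.png.npz'));cv2.imwrite('pics/t2c.png',cv2.resize(c['img'][140:310,215:365],None,fx=3.5,fy=3.5,interpolation=cv2.INTER_CUBIC))
"
```

```text
time_s: 7.95
tcp_pos: [496.8, 25.6, 212.4]
tcp_rot: [-0.882, -3.014, 0.007]
ft_force: [-4.4, -6.1, 2.7]
finger_gap: 35.4
time_s: 8.2
tcp_pos: [496.8, 25.7, 212.3]
tcp_rot: [-0.883, -3.014, 0.01]
ft_force: [-5.7, -8.7, 1.9]
finger_gap: 35.5
-1.1182576474540284 [-1.4755209   0.86450885 -0.09577724]
```

View pics/t2c.png

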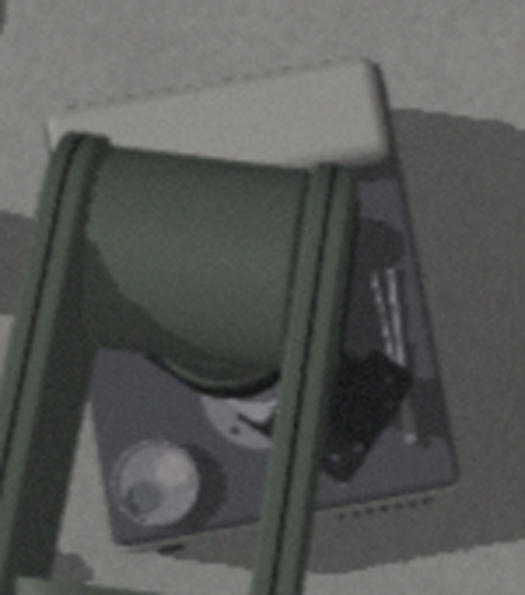

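```bash
cat > st.py <<'E'
from h import *
s=arm.get_state();r=R.from_rotvec(s['tcp_rot']).as_matrix();print('yaw',round(np.degrees(np.arctan2(r[1,0],r[0,0])),1),'tz',s['torque'][2].round(3),'T6',s['joint_torque'][5].round(3),'q6',s['joint_positions'][5].round(3),'xy',s['tcp_pos'].round(1),'F',s['ft_force'].round(1))
E
python3 st.py
python3 -m handwheel '32 0 0 0 0 0 -8; 32 0 0 0 0 0 -16; 32 0 0 0 0 0 -24'>/dev/null;python3 st.py; python3 -m handwheel '32 0 0 0 0 0 -8; 32 0 0 0 0 0 -16'>/dev/null;python3 st.py
```

```text
yaw 147.4 tz -0.152 T6 -0.119 q6 -1.118 xy [496.8  25.7 212.3] F [-4.9 -7.7  2.3]
yaw 123.2 tz 0.341 T6 -0.592 q6 -0.696 xy [497.1  25.9 212.3] F [-4.5 -7.6  1.3]
yaw 107.2 tz 0.317 T6 -0.59 q6 -0.417 xy [497.3  26.  212.4] F [-3.3 -8.   1.4]
```

```bash
for i in 1; do python3 -m handwheel '32 0 0 0 0 0 -8; 32 0 0 0 0 0 -16'>/dev/null;python3 st.py; done; python3 -m handwheel '32 0 0 0 0 0 -5'>/dev/null;python3 st.py; python3 -m handwheel '32 0 0 0 0 0 -5'>/dev/null;python3 st.py
```

```text
yaw 91.2 tz 0.33 T6 -0.587 q6 -0.138 xy [497.6  26.1 212.4] F [-2.9 -8.2  0.9]
yaw 86.3 tz 0.234 T6 -0.166 q6 -0.052 xy [497.7  26.1 212.4] F [-2.6 -7.6  1.2]
yaw 81.3 tz 0.33 T6 -0.241 q6 0.035 xy [497.7  26.1 212.4] F [-1.9 -7.  -0.6]
```

```bash
python3 -c "
from h import *
cap('wrist','w2.png');cap('scene','s3.png')"
```

```text
(no output)
```

View pics/w2.png

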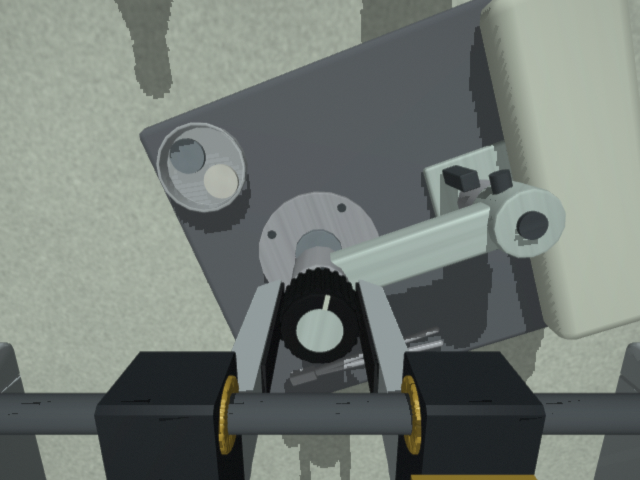

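View pics/s3.png

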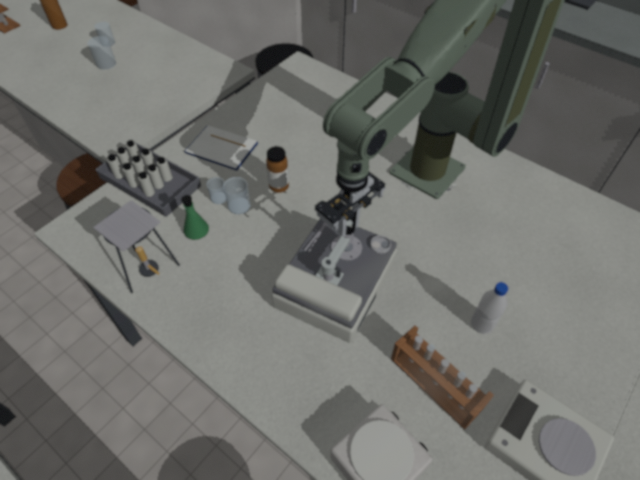

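```bash
python3 -m handwheel '32 0 0 0 0 0 -5'>/dev/null;python3 st.py; python3 -m handwheel '32 0 0 0 0 0 -5'>/dev/null;python3 st.py;python3 -m handwheel '32 0 0 0 0 0 -5'>/dev/null;python3 st.py
```

```text
yaw 76.3 tz 0.356 T6 -0.362 q6 0.122 xy [497.8  26.1 212.4] F [-1.4 -7.5 -0.2]
yaw 71.3 tz 0.317 T6 -0.242 q6 0.21 xy [497.9  26.  212.4] F [-0.9 -7.1  0.4]
yaw 66.3 tz 0.334 T6 -0.24 q6 0.297 xy [498.   26.  212.4] F [-0.6 -6.4  0.3]
```

```bash
python3 -m handwheel '32 0 0 0 0 0 -5'>/dev/null;python3 st.py; python3 -m handwheel '32 0 0 0 0 0 -5'>/dev/null;python3 st.py;python3 -m handwheel '32 0 0 0 0 0 -5'>/dev/null;python3 st.py
```

```text
yaw 61.3 tz 0.359 T6 -0.239 q6 0.384 xy [498.   26.  212.4] F [-2.4 -7.7 -0.3]
yaw 56.3 tz 0.389 T6 -0.238 q6 0.472 xy [498.1  25.9 212.4] F [-1.6 -7.3  0. ]
yaw 51.3 tz 0.327 T6 -0.232 q6 0.559 xy [498.2  25.9 212.4] F [-1.4 -8.4 -0.5]
```

```bash
python3 -m handwheel '32 0 0 0 0 0 -5'>/dev/null;python3 st.py; python3 -m handwheel '32 0 0 0 0 0 -5'>/dev/null;python3 st.py
```

```text
yaw 46.3 tz 0.397 T6 -0.212 q6 0.646 xy [498.2  25.8 212.4] F [-0.8 -8.4 -1.4]
yaw 41.3 tz 0.359 T6 -0.194 q6 0.733 xy [498.3  25.7 212.4] F [-1. -8. -1.]
```

```bash
python3 -m handwheel '32 0 0 0 0 0 -5'>/dev/null;python3 st.py; python3 -m handwheel '32 0 0 0 0 0 -5'>/dev/null;python3 st.py;python3 -m handwheel '32 0 0 0 0 0 -5'>/dev/null;python3 st.py
```

```text
yaw 36.3 tz 0.425 T6 -0.175 q6 0.821 xy [498.3  25.7 212.5] F [-0.5 -9.2 -0.1]
yaw 31.3 tz 0.431 T6 -0.158 q6 0.908 xy [498.4  25.6 212.5] F [-0.4 -8.5 -0.5]
yaw 26.3 tz 0.442 T6 -0.141 q6 0.995 xy [498.4  25.5 212.5] F [-0.8 -8.3 -1.3]
```

```bash
python3 -m handwheel '32 0 0 0 0 0 -5'>/dev/null;python3 st.py; python3 -m handwheel '32 0 0 0 0 0 -4'>/dev/null;python3 st.py
```

```text
yaw 21.3 tz 0.49 T6 -0.126 q6 1.082 xy [498.5  25.5 212.5] F [-1.6 -8.4 -0.6]
yaw 17.3 tz 0.419 T6 0.026 q6 1.151 xy [498.5  25.4 212.6] F [-0.6 -8.4  0.2]
```

```bash
python3 -m handwheel '32 0 0 0 0 0 -4'>/dev/null;python3 st.py; python3 -m handwheel '32 0 0 0 0 0 -4'>/dev/null;python3 st.py
```

```text
yaw 13.3 tz 0.484 T6 0.007 q6 1.221 xy [498.5  25.3 212.6] F [-1.6 -9.1 -1.1]
yaw 9.3 tz 0.264 T6 -0.179 q6 1.291 xy [498.5  25.3 212.6] F [-0.8 -9.3 -0.8]
```

```bash
python3 -m handwheel '32 0 0 0 0 0 0'>/dev/null;python3 st.py; python3 -m handwheel '32 0 0 0 0 0 0'>/dev/null;python3 st.py;  python3 -c "
from h import *
cap('wrist','w3.png')"
```

```text
yaw 9.3 tz -0.072 T6 0.066 q6 1.29 xy [498.5  25.3 212.6] F [ 0.1 -9.3 -0.4]
yaw 9.4 tz -0.025 T6 -0.015 q6 1.29 xy [498.5  25.3 212.6] F [-0.8 -8.1 -1.4]
```

View pics/w3.png

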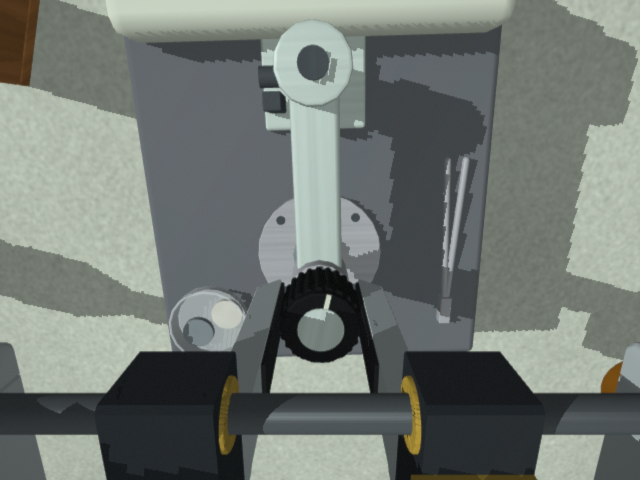

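```bash
python3 -m handwheel '32 0 0 0 0 0 -4'>/dev/null;python3 st.py; python3 -m handwheel '32 0 0 0 0 0 -4'>/dev/null;python3 st.py;python3 -m handwheel '32 0 0 0 0 0 -4'>/dev/null;python3 st.py
```

```text
yaw 5.3 tz -0.019 T6 -0.574 q6 1.361 xy [498.5  25.2 212.6] F [-0.3 -9.5 -0.9]
yaw 1.2 tz -0.212 T6 -0.645 q6 1.432 xy [498.5  25.2 212.6] F [-1.1 -9.  -1.1]
yaw -2.8 tz -0.126 T6 -0.577 q6 1.502 xy [498.5  25.1 212.6] F [-0.6 -9.8 -0.6]
```

```bash
python3 -m handwheel '32 0 0 0 0 0 -4'>/dev/null;python3 st.py; python3 -m handwheel '32 0 0 0 0 0 0'>/dev/null;python3 st.py
```

```text
yaw -6.8 tz 0.158 T6 -0.361 q6 1.571 xy [498.5  25.  212.6] F [ -0.7 -10.1  -0.5]
yaw -6.7 tz -0.147 T6 -0.054 q6 1.57 xy [498.5  25.  212.6] F [-0.3 -9.7 -0.1]
```

```bash
python3 -m handwheel '70 0 0 0 0 0 0; 70 0 0 0 0 0 0; 70 0 0 0 0 0 0; 70 0 0 0 0 0 0; 70 0 0 0 0 0 0'; python3 -c "
from h import *
cap('wrist','w4.png')"; python3 st.py
```

```text
time_s: 12.9
tcp_pos: [497.9, 28.6, 212.5]
tcp_rot: [-3.136, 0.181, -0.0]
ft_force: [1.0, -0.3, 0.5]
finger_gap: 70.3
yaw -6.6 tz -0.013 T6 -0.0 q6 1.569 xy [497.8  28.6 212.5] F [ 0.9 -0.2  0.7]
```

View pics/w4.png

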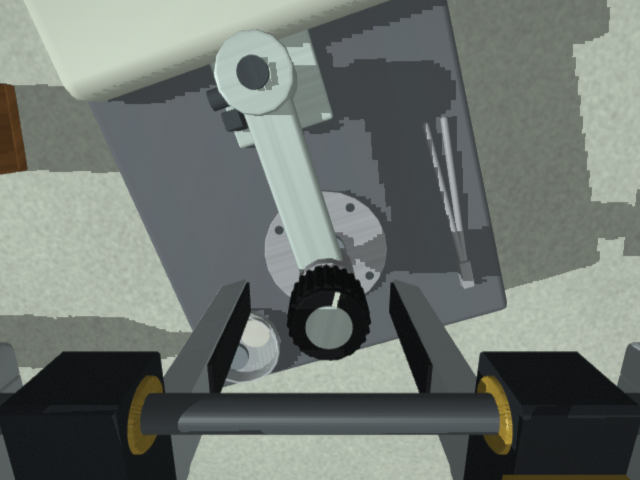

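The fingers are clear of the knob. Its mark at (337,298) sits at the same angle as while gripped, so it didn't spring back. I'll lift up and away next.

```bash
python3 -m handwheel '70 0 0 20 0 0 0; 70 0 0 50 0 0 0; 70 0 0 90 0 0 0; 70 -40 0 110 0 0 0; 70 -80 -20 110 0 0 0'; python3 -m handwheel '70 -30 -50 0 0 0 0; 70 -60 -110 0 0 0 0; 70 -60 -170 0 0 0 0; 70 -60 -220 0 0 0 0; 70 -60 -220 0 0 0 0'; python3 -c "
from h import *
cap('top','t5.png');cap('wrist','w5.png');c=cap('scene','s5.png')
for n in('t5','s5'):
  W=world(dict(np.load('/tmp/%s.png.npz'%n)));m=(W[...,2]>214)&(W[...,2]<223)&(np.hypot(W[...,0]-500,W[...,1]-25)<60);print(m.sum(),W[m].mean(0) if m.sum() else '')
c=dict(np.load('/tmp/t5.png.npz'));cv2.imwrite('pics/t5c.png',cv2.resize(c['img'][140:310,215:365],None,fx=3.5,fy=3.5,interpolation=cv2.INTER_CUBIC))
"; python3 st.py
```

```text
time_s: 13.58
tcp_pos: [418.2, 8.6, 324.8]
tcp_rot: [3.136, -0.178, 0.007]
ft_force: [0.0, -0.0, -0.1]
finger_gap: 69.8
time_s: 14.2
tcp_pos: [357.2, -214.3, 322.3]
tcp_rot: [3.136, -0.19, -0.001]
ft_force: [-0.9, 0.5, -0.2]
finger_gap: 69.8
229 [497.88528992  24.30940789 218.825019  ]
113 [498.6710551   24.86349583 218.85083959]
yaw -6.6 tz 0.034 T6 0.002 q6 0.944 xy [ 357.8 -210.9  322.3] F [ 0.9 -0.6  0.4]
```

View pics/t5c.png

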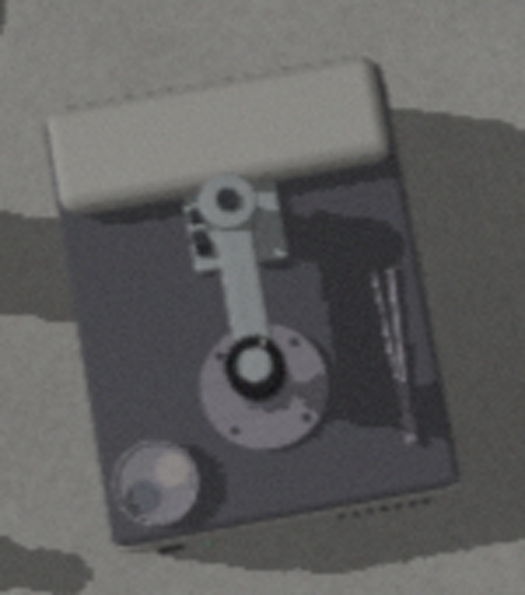

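View pics/t5.png

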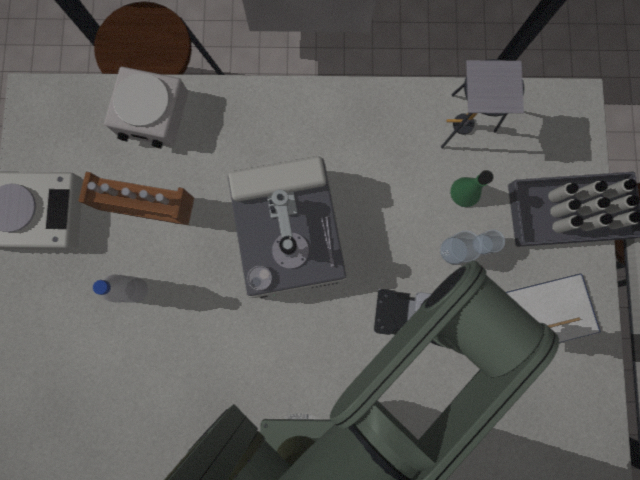

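```bash
python3 -c "
from h import *
arm.sign_off()"; python3 st.py
```

```text
the job is handed in; nothing more can be done
the job is handed in; nothing more can be done
```

I gripped the knob, swung the press arm slowly to its stop, and turned the knob clockwise to the first click. I then let go, moved clear and handed the job in at about 14.5 s.

- **Click:** the torque rose from about 0.33 to 0.49 N m, fell to −0.21 N m as the knob sprang ahead, then came back to +0.16 N m. That fits one click, or about 30° of slip. The slip is inferred from the torque, because I could not measure it directly.
- **No grip slip:** the knob's white mark stayed at the same angle to the fingers before, during and after the turn.
- **Arm at its stop:** after I let go, the top camera put the knob at (497.9, 24.3) mm and the scene camera at (498.7, 24.9) mm. The stop position I had worked out was (498.0, 24.4) mm.
- **Surroundings:** the dish and tweezers look unmoved in the last top view, as do the beakers, flask, rack and plastic bottle. The robot arm hid the amber bottle in that view; the gripper passed at least 140 mm above its height. I did not check the disc's position after the press closed, since the knob covers it from above.
- **Press force:** I had no direct reading of the force on the disc. The torque rise and the click are the only signs of it.
- **Hold reading:** the first time I held still after the torque dropped, I read only −0.02 to −0.07 N m, which did not settle whether it had clicked. I turned about 16° more, and that showed the click clearly.

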